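# Put the torch away and shut the tool chest

## Robot

A 7-joint arm with a two-finger parallel gripper is mounted at the origin on the work surface. World frame = base frame: x ahead of the robot, y to its left, z up, the work surface at z = 0. Lengths are in mm, angles in rad, forces in N, time in s.
With the tool pointing down it reaches from about 350 to 900 mm from the base axis. Payload 8.1 kg.
Tool frame: the origin (TCP) lies on the centre line of the jaws, within the pads' length; the fingertips stand manip.tips_ahead ahead of it and the grasp point (between the pads) lies 3 mm ahead of it (manip.tips_ahead is the distance from the TCP to the fingertips, in mm); z points along the fingers, x is the direction in which the jaws open and shut, and the axes are right-handed (so a half turn about z gives the same grasp; the last joint's range is limited). The gripper opens to 85 mm and grips with 20 to 120 N. Pads are 22 mm wide; open, the fingers measure 114 mm over their backs; the gripper's body (76 mm by 85 mm) begins 54 mm behind the grasp point. The pads swing forward as they close: fully open they stand 13 mm farther back than shut.
Start: joints at [1.19, 0.434, 0.025, 1.573, -0.012, 1.134, -0.075], TCP at [171.376, -601.058, 253.323] pointing down, gripper open.
Joint ranges: [-2.62, 2.62], [-0.44, 2.09], [-1.27, 1.32], [0.08, 2.57], [-1.32, 4.46], [0.12, 2], [-2.74, 2.74]. Speed limits (rad/s): [2.22, 2.22, 3.01, 3.01, 3.14, 3.14, 3.14].

## Interface

Orientations are given as a unit quaternion [x, y, z, w].
In Python, from workcell import manip gives the robot as it stands. The module is installed in compiled form; this text tells all that it offers.
- The arm moves only by the shell command python3 -m jog 'ROWS' [FORCE]. ROWS is a JSON object of lists of equal length, an entry for each row: "translation": the shift along the world's x, y, z in m, a list of three; "angular": the turn, a rotation vector about the world's x, y, z in degrees, a list of three; "grip": the finger opening in m, from 0 to 0.0854. In form: {"translation": [[tx, ty, tz], ...], "angular": [[wx, wy, wz], ...], "grip": [grip, ...]}. A call has 1 to 10 rows; each row shifts and turns the commanded pose from where the row before left it; what a row does not reach is not made up. A row lasts 1/12 s, in which the tool goes at most 41.7 mm and 7.16 degrees, less where a joint would pass 70% of its speed; a pose out of reach is approached as far as the arm can. A call with a gripper value outside its range is refused whole. The fingers move at their own pace and stop on an object; FORCE is the grip in N (left out, the last holds). Time passes only in rows, so rows that do not move let the fingers close. It gives the time, the measured TCP pose, the force and the opening at its end, in the units of the state.
- manip.read_state(): the state, without advancing time (a new reading comes with each control period).
- manip.capture(name): name is "side" or "top"; returns a dict with "frame" (400x640x3 uint8, red, green, blue), "z_map" (400x640 float32, mm along the optical axis (not along the pixel's ray), 0 where there is no reading), "fx", "fy", "cx", "cy" (pixels), "dist_coeffs" ([k1, k2, p1, p2, k3] as OpenCV has them; the pictures are not rectified), "R" (3x3) and "t" (3): a world point X has camera coordinates R X + t. Camera axes: x right, y down, z forward; pixel columns grow to the right and rows downward; lengths in mm; the calibration is good to about 2 mm. A picture is of the moment at which its call begins.
- manip.hand_in(): hands the job in, once; it reports no verdict.
The state is a dict: "time": time; "joint_pos": joint angles; "dq": joint speeds; "joint_torque": joint torques, N m; "tcp_pos": TCP position; "tcp_rot": TCP orientation; "wrist_force": force on the tool from outside, world axes, zero at the start; "wrist_torque": the same for the moment, N m; "finger_gap": finger opening in mm.
Only numpy, scipy, OpenCV 4.12 (cv2) and the standard library are available. Lean on these libraries where they do the work, as an engineer would, in place of code of your own. Each camera call takes 0.05 s, during which the arm holds its last target. There are 200 camera calls.

## Task

Draw the white torch out from under the low shelf and let it go on the table clear of the shelf, then take it again and lay it gently in the open tool chest with its square head in the pocket. Then unlock the folding lid stay by lifting its knee past centre by the black ball knob, and lower the lid until it is fully shut, without slamming it. Leave everything else where it is.

Things in the scene. Friction and masses are not known exactly. Their poses are not given: they have to be found in the camera images.
- chest: Open plywood tool chest, fixed, outer 270 (x) x 220 (y) x 95 mm high, walls 8 mm. Origin: centre of its underside, on the table. x runs along its length, away from the robot; +y is its front, the lid is hinged on its -y side. A 53 mm high divider at y = -23 mm parts the front compartment (x -127..60 mm, raised floor 25 mm above the table) from the rear one, where a wrench lies.
- torch_rest (a point): Where the torch's centre belongs: chest frame (-35, 38, 48) mm, torch lying level in the front compartment along the chest's x, head towards its -x end. There two wooden cheeks (x -127..-77 mm, tops 60 mm above the table) leave a pocket 64 mm wide, centred on y = 38 mm, for the head. Axes as the chest.
- torch_center (a point): Centre of the white torch, 165 mm long, 0.2 to 0.33 kg, balanced here within 5 mm; +x points to its head. Square head 46 x 46 mm, x 32..82 mm; barrel 34 mm diameter, x -70..32 mm; square tail 46 x 46 x 12 mm. Lying, its centre is 23 mm above the surface; it does not roll. At the start its head end sticks out about 75 mm from under the shelf.
- torch_head (a point): Centre of the torch's square head, 57.5 mm from the torch centre along its +x; axes as the torch.
- shelf: Low plywood shelf fixed to the table, 260 (x) x 180 (y) mm, board top 70 mm and underside 56 mm above the table, panels on the -x, +x and +y sides, open on its -y side, where the torch sticks out. Origin: centre of its footprint on the table. A lidded tub and a can stand on it.
- stay_knob (a point): Centre of the black ball knob (26 mm, on a 7 mm stem) at the knee of the folding steel stay. Locked: chest frame (95, -9, 157) mm; the links lie between it and the lid. Lifting takes a few newtons; it moves in the chest's y-z plane (y, z from the start, mm): (3, 9) dead centre, (11, 21), (21, 28), (31, 31), the lid following 0.2 rad; then on forward and down as the lid shuts.
- stay (a joint): Angle of the stay's lower link in rad: 0 locked (knee sagging past centre against its stop), 0.1 dead centre, about 0.7 when the knob has been lifted by (31, 31) mm, more as the lid closes. Locked, the lid cannot be lowered.
- lid (a joint): Lid angle in rad: 0 open (80 degrees up), 1.396 fully shut. The hinge is stiff (0.6 N m friction), so the unlocked lid stays where it is left and must be pushed all the way down; this takes about 3 to 5 N near its free edge.
- lid_edge (a point): Middle of the lid's free edge, at its inner face. Lid: plywood, 270 mm long (chest x), 220 mm from hinge to free edge, 10 mm thick on the outer side of this point. At the start the edge is about 312 mm above the table.
- lid_hinge (a point): Middle of the lid's hinge line, at the top of the chest's rear wall (chest frame 0, -110, 95 mm); the hinge runs along the chest's x. Axes as the chest.
- pliers: Pliers with green plastic handles, 170 mm long, lying on the table. Leave alone.
- tub: Clear tub with a white twist cap, 74 mm diameter, 71 mm high, standing on the shelf. Leave alone.
- spray_can: Metal can, 56 mm diameter, 100 mm high, standing on the shelf. Leave alone.
- screwdriver: Yellow screwdriver lying on the table beyond the work. Leave alone.
- wrench: Steel wrench 150 mm long lying in the chest's rear compartment. Leave alone.
- jar: Glass jar, 64 mm diameter, 85 mm high, beyond the work. Leave alone.
- mug: White mug, 76 mm diameter, 90 mm high, beyond the work. Leave alone.
There are look-alikes about, which are no part of the job. Leave any green look-alike of the part that bears torch_center alone.

How it is judged:
By the outcome, as a careful person would: the job done as asked, in the order asked, and still so for the second after the job is handed in, with the robot touching nothing.
It also fails if it takes over 69 s, if anything falls off the work surface, if the arm or the gripper's body presses on something with over 40 N, if the wrist force passes 120 N, or if a joint passes its speed limit or range.

## Working session

There is one attempt and no reset: what is moved stays moved. The work goes in short steps, Python scripts to look and compute and a shell command to move; the robot and the scene stay as the last step left them, time stands still between calls to the robot, and variables do not carry over. Pictures are saved under pics/ and viewed, about 8 in all and at most 12, crops included, and the job is handed in when it is done.

```bash
mkdir -p pics; cat > h.py <<'E'
import numpy as np, cv2
from workcell import manip
def cap(n,save=None):
    c=manip.capture(n); 
    if save: cv2.imwrite('pics/'+save,c['frame'][:,:,::-1])
    return c
def cloud(c):
    K=np.array([[c['fx'],0,c['cx']],[0,c['fy'],c['cy']],[0,0,1.]])
    h,w=c['z_map'].shape
    uv=np.stack(np.meshgrid(np.arange(w),np.arange(h)),-1).reshape(-1,1,2).astype(np.float64)
    n=cv2.undistortPoints(uv,K,np.array(c['dist_coeffs'],float)).reshape(h,w,2)
    z=c['z_map'].astype(float)
    P=np.dstack([n*z[...,None],z])
    W=(P-np.array(c['t']))@np.array(c['R'])
    W[z==0]=np.nan
    return W
E
python3 - <<'E'
from h import *
s=manip.read_state(); print(s, manip.tips_ahead)
for n in('top','side'):
    c=cap(n,n+'0.png'); W=cloud(c); np.savez(n+'0.npz',W=W,f=c['frame'])
    print(n,np.array(c['R']).round(3).tolist(),np.array(c['t']),c['fx'])
E
```

```text
{'time': 0.0, 'joint_pos': array([ 1.1903848 ,  0.43518933,  0.02494893,  1.57410717, -0.01161418,
        1.13399721, -0.07506803]), 'dq': array([ 0.00076758,  0.0005926 , -0.00077585, -0.00021374, -0.00111757,
        0.00157418,  0.00050423]), 'joint_torque': array([ 5.11042726e-04, -6.70465136e+01,  1.02534894e+00, -3.16205978e+01,
        1.55921682e-02,  1.25530342e-02,  2.75226694e-05]), 'tcp_pos': array([ 171.24209443, -600.58783504,  252.54266718]), 'tcp_rot': array([ 7.98194740e-01, -6.02398998e-01, -6.54757127e-04, -4.20354921e-04]), 'wrist_force': array([-0.09724757,  0.2100397 , -0.05395839]), 'wrist_torque': array([ 0.03085931,  0.04113696, -0.00740386]), 'finger_gap': 85.6106148467241} 22.0
top [[0.011, -1.0, -0.005], [-0.998, -0.011, -0.066], [0.065, 0.006, -0.998]] [  46.81061036  476.87431434 1317.85716738] 481.73137618105915
side [[-0.936, 0.353, 0.01], [0.209, 0.577, -0.79], [-0.284, -0.737, -0.613]] [ 441.745149     12.92237928 1758.57194515] 477.7800253111483
```

View pics/top0.png

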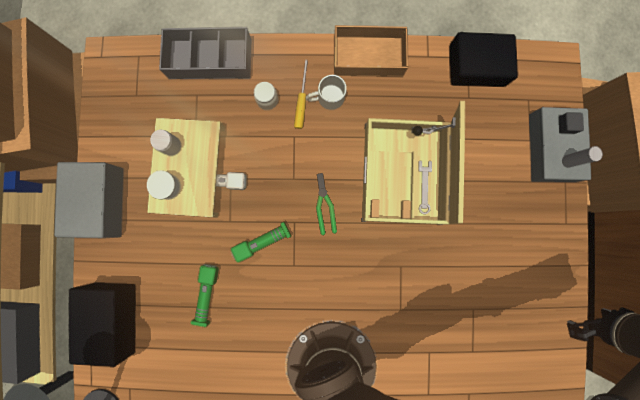

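View pics/side0.png

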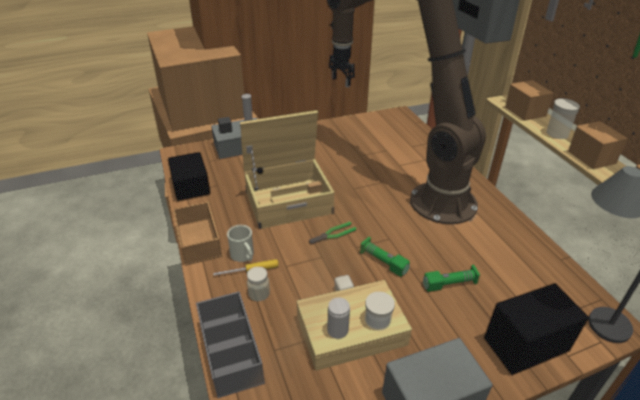

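The top view shows the torch head at about px (232,181) sticking out of the shelf (px 150-220, 118-216). The chest is at (365-463, 100-222) with its knob near (417,130), and the green look-alikes are at (260,240) and (205,295).

```bash
python3 - <<'E'
from h import *
d=np.load('top0.npz');W=d['W'];f=d['f'].astype(int)
def rect(m,name):
    p=W[m][:, :2].astype(np.float32); r=cv2.minAreaRect(p); print(name,len(p),r,'z',np.nanmedian(W[m][:,2]), 'ext',p.min(0),p.max(0)); print(cv2.boxPoints(r).round(0).tolist())
v,u=np.mgrid[:400,:640]
box=lambda a,b,c,e:(u>=a)&(u<=b)&(v>=c)&(v<=e)&np.isfinite(W[...,2])
Z=W[...,2]
sat=f.max(2)-f.min(2)
m=box(210,255,160,200)&(f.min(2)>140)&(sat<45)
print('white z',np.percentile(Z[m],[5,50,95]));rect(m&(Z>25)&(Z<60),'head')
rect(box(140,228,105,225)&(Z>62)&(Z<76),'shelf')
m=box(355,470,95,230)&(Z>88)&(Z<102); rect(m,'chest rim')
m=box(440,480,90,230)&(Z>130); rect(m,'lid'); 
q=W[m]; print('lid zmax',np.nanmax(q[:,2])); 
for lo in (130,170,210,250,290): 
    k=q[(q[:,2]>lo)&(q[:,2]<lo+40)]; print(lo,k.mean(0) if len(k) else None)
m=box(405,430,118,142)&(f.max(2)<60)&(Z>120); print('knob',m.sum(),W[m].mean(0),W[m].min(0),W[m].max(0))
for n,b in (('tub',(145,180,170,205)),('can',(145,185,122,155)),('pliers',(305,345,165,240))):
    m=box(*b)&(Z>(80 if n!='pliers' else 5))
    rect(m,n)
m=box(360,460,110,230)
print('inside samples', [ (p,W[p[1],p[0]].round(0).tolist()) for p in [(376,210),(405,210),(390,180),(385,208),(393,150),(411,170),(372,150)]])
E
python3 - <<'E'
import cv2
a=cv2.imread('pics/top0.png')[95:235,355:475]; b=cv2.imread('pics/top0.png')[110:225,140:260]
a=cv2.resize(a,(480,560),interpolation=cv2.INTER_CUBIC)
cv2.imwrite('pics/chest.png',a)
E
```

```text
white z [35.65714706 44.1989272  49.0182935 ]
head 308 ((512.61279296875, 283.137451171875), (70.61343383789062, 41.82856369018555), 86.43724822998047) z 44.19892719703492 ext [490.08664 246.97224] [531.56793 319.0212 ]
[[490.0, 249.0], [531.0, 247.0], [536.0, 317.0], [494.0, 320.0]]
shelf 4917 ((544.686279296875, 406.28289794921875), (182.5387420654297, 261.2346496582031), 86.68464660644531) z 69.55100821160387 ext [411.8678  309.90732] [679.16003 504.89026]
[[409.0, 323.0], [670.0, 308.0], [680.0, 490.0], [420.0, 505.0]]
chest rim 1210 ((537.2088623046875, -197.2222900390625), (226.90000915527344, 271.89825439453125), 88.0571517944336) z 94.23002004501197 ext [ 397.4917  -307.66968] [676.57764  -80.273964]
[[397.0, -306.0], [669.0, -315.0], [677.0, -88.0], [405.0, -79.0]]
lid 1540 ((533.955078125, -280.05364990234375), (37.42529296875, 270.81927490234375), 89.92621612548828) z 278.9774789130949 ext [ 398.5515  -298.86523] [ 669.3482  -261.18304]
[[399.0, -299.0], [669.0, -299.0], [669.0, -262.0], [399.0, -261.0]]
lid zmax 318.0110585071778
130 [ 537.43097347 -291.03686293  153.9195
[... 636 characters left out ...]
4384766, 54.54533004760742), 25.23908805847168) z 165.96842624015417 ext [572.12976 411.94485] [628.42    467.51807]
[[563.0, 453.0], [586.0, 404.0], [636.0, 427.0], [613.0, 476.0]]
pliers 586 ((452.61334228515625, 22.467151641845703), (198.2964324951172, 111.7225341796875), 0.7097699046134949) z 11.888924752016287 ext [353.77762 -33.43825] [551.513    79.51733]
[[353.0, 77.0], [354.0, -35.0], [552.0, -32.0], [551.0, 80.0]]
inside samples [((376, 210), [434.0, -113.0, 60.0]), ((405, 210), [434.0, -190.0, 66.0]), ((390, 180), [519.0, -157.0, 19.0]), ((385, 208), [440.0, -142.0, 28.0]), ((393, 150), [605.0, -168.0, 5.0]), ((411, 170), [545.0, -213.0, 36.0]), ((372, 150), [604.0, -108.0, 4.0])]
```

View pics/chest.png

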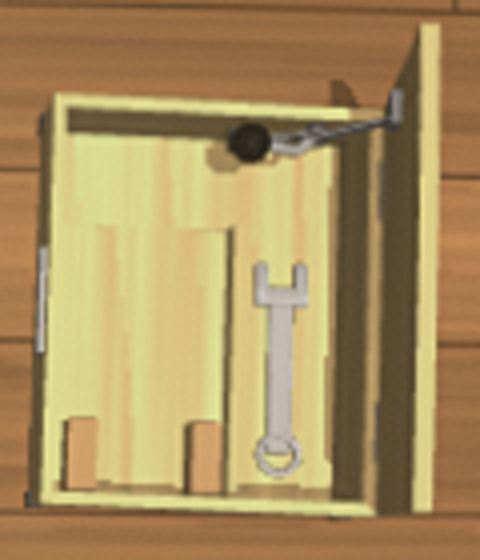

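```bash
python3 - <<'E'
from h import *
d=np.load('top0.npz');W=d['W'];f=d['f'].astype(int)
v,u=np.mgrid[:400,:640];Z=W[...,2]
for n,(a,b,c,e) in (('front cheek',(368,382,196,222)),('rear cheek',(398,414,196,222))):
    m=(u>=a)&(u<=b)&(v>=c)&(v<=e)&(f[...,1]/f[...,0]<0.75)&(Z>53)&(Z<68)
    p=W[m][:,:2]; print(n,m.sum(),p.min(0),p.max(0),np.percentile(p,[5,95],axis=0).round(1).tolist(),Z[m].mean())
E
python3 -m jog '{"translation":[[0.0142,0.03605,0],[0.0142,0.03605,0],[0.0142,0.03605,0],[0.0142,0.03605,0],[0.0142,0.03605,0],[0.0142,0.03605,0],[0.0142,0.03605,0],[0.0142,0.03605,0],[0.0142,0.03605,0],[0.0142,0.03605,0]],"angular":[[0,0,0],[0,0,0],[0,0,0],[0,0,0],[0,0,5],[0,0,5],[0,0,5],[0,0,5],[0,0,5],[0,0,5]],"grip":[0.085,0.085,0.085,0.085,0.085,0.085,0.085,0.085,0.085,0.085]}' 40
```

```text
time: 0.93
tcp_pos: [313.4, -238.7, 253.2]
tcp_rot: [0.928, -0.373, -0.0, 0.0]
wrist_force: [0.3, -0.3, 0.6]
finger_gap: 85.4<stdin>:5: RuntimeWarning: divide by zero encountered in divide
<stdin>:5: RuntimeWarning: invalid value encountered in divide
Traceback (most recent call last):
ValueError: zero-size array to reduction operation minimum which has no identity
```

```bash
python3 -m jog '{"translation":[[0.0142,0.036,0],[0.0142,0.036,0],[0.0142,0.036,0],[0.0142,0.036,0],[0.0142,0.036,0],[0.0142,0.036,0],[0.0142,0.036,0],[0.0142,0.036,0],[0.0142,0.036,0],[0.0142,0.036,0]],"angular":[[0,0,5],[0,0,5],[0,0,5],[0,0,5],[0,0,5],[0,0,5],[0,0,5],[0,0,5.8],[0,0,0],[0,0,0]],"grip":[0.085,0.085,0.085,0.085,0.085,0.085,0.085,0.085,0.085,0.085]}' 40
python3 -m jog '{"translation":[[0.0142,0.036,-0.010],[0.0142,0.036,-0.010],[0.0142,0.036,-0.010],[0.0142,0.036,-0.010],[0,0,-0.03],[0,0,-0.03],[0,0,-0.02],[0,0,0]],"angular":[[0,0,0],[0,0,0],[0,0,0],[0,0,0],[0,0,0],[0,0,0],[0,0,0],[0,0,0]],"grip":[0.085,0.085,0.085,0.085,0.085,0.085,0.085,0.085]}' 40
python3 - <<'E'
from h import *
s=manip.read_state(); x,y,z,w=s['tcp_rot']; print(s['tcp_pos'],np.degrees(np.arctan2(2*(x*y+w*z),1-2*(y*y+z*z))))
d=np.load('top0.npz');W=d['W'];f=d['f'].astype(int)
print(f[205,376],f[205,405],f[150,393])
v,u=np.mgrid[:400,:640];Z=W[...,2]
for n,(a,b,c,e) in (('front cheek',(368,382,196,222)),('rear cheek',(398,414,196,222))):
    m=(u>=a)&(u<=b)&(v>=c)&(v<=e)&(f[...,1]<0.82*f[...,0])&(Z>53)&(Z<70)
    p=W[m][:,:2]; print(n,m.sum(),p.min(0),p.max(0)) if m.sum() else print(n,0)
E
```

```text
time: 1.77
tcp_pos: [455.6, 121.1, 253.2]
tcp_rot: [1.0, -0.029, -0.0, 0.0]
wrist_force: [1.2, -0.0, -0.4]
finger_gap: 85.3
time: 2.43
tcp_pos: [509.8, 261.8, 128.7]
tcp_rot: [1.0, -0.028, -0.003, 0.002]
wrist_force: [-0.3, -0.9, 0.8]
finger_gap: 85.0
[509.79756896 261.75039276 128.73370034] -3.2551239134190473
[208 161 107] [210 162 107] [218 205 134]
front cheek 120 [ 414.86682845 -119.40156234] [ 460.59826462 -100.51072594]
rear cheek 130 [ 412.91961333 -206.09614762] [ 458.81816053 -184.28965357]
```

```bash
python3 -m jog '{"translation":[[0.002,0.003,-0.02],[0,0,-0.025],[0,0,-0.02],[0,0,-0.015],[0,0,-0.01],[0,0,0],[0,0,0]],"angular":[[0,0,0],[0,0,0],[0,0,0],[0,0,0],[0,0,0],[0,0,0],[0,0,0]],"grip":[0.085,0.085,0.085,0.085,0.085,0.085,0.085]}' 40
python3 -c "
from h import *
cap('side','s1.png')
a=cv2.imread('pics/s1.png')[200:380,250:450]; cv2.imwrite('pics/s1c.png',cv2.resize(a,None,fx=3,fy=3))"
```

```text
time: 3.02
tcp_pos: [514.5, 266.6, 44.1]
tcp_rot: [1.0, -0.029, 0.0, -0.0]
wrist_force: [-0.3, -0.3, 0.8]
finger_gap: 85.0
```

View pics/s1c.png

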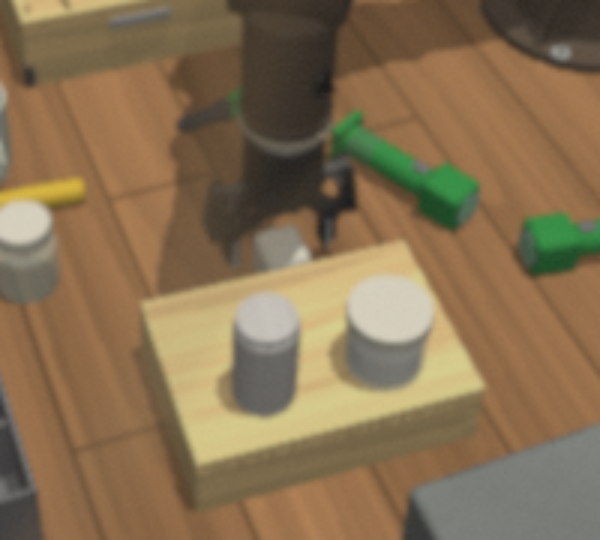

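The jaws straddle the white head (crop px 285,245) and clear the shelf. Next I lower the last few mm, grip and pull.

```bash
python3 -m jog '{"translation":[[-0.002,0,-0.007],[0,0,-0.006],[0,0,0],[0,0,0],[0,0,0],[0,0,0],[0,0,0],[0,0,0],[0,0,0],[0,0,0]],"angular":[[0,0,0],[0,0,0],[0,0,0],[0,0,0],[0,0,0],[0,0,0],[0,0,0],[0,0,0],[0,0,0],[0,0,0]],"grip":[0.085,0.085,0.07,0.06,0.05,0.04,0.03,0.03,0.03,0.03]}' 40
```

```text
time: 3.9
tcp_pos: [512.3, 266.6, 30.7]
tcp_rot: [1.0, -0.029, 0.0, -0.0]
wrist_force: [-1.0, 0.0, 5.6]
finger_gap: 45.9
```

```bash
python3 -m jog '{"translation":[[0,0,0.002],[-0.0003,-0.006,0],[-0.0006,-0.012,0],[-0.001,-0.018,0],[-0.001,-0.018,0],[-0.001,-0.018,0],[-0.001,-0.018,0],[-0.001,-0.018,0],[-0.001,-0.018,0],[-0.001,-0.018,0]],"angular":[[0,0,0],[0,0,0],[0,0,0],[0,0,0],[0,0,0],[0,0,0],[0,0,0],[0,0,0],[0,0,0],[0,0,0]],"grip":[0.03,0.03,0.03,0.03,0.03,0.03,0.03,0.03,0.03,0.03]}' 40
python3 -m jog '{"translation":[[-0.0006,-0.01,0],[0,-0.004,0],[0,0,-0.002],[0,0,0],[0,0,0],[0,0,0],[0,0,0],[0,0,0],[0,0,0]],"angular":[[0,0,0],[0,0,0],[0,0,0],[0,0,0],[0,0,0],[0,0,0],[0,0,0],[0,0,0],[0,0,0]],"grip":[0.03,0.03,0.03,0.03,0.05,0.065,0.08,0.085,0.085]}' 40
```

```text
time: 4.73
tcp_pos: [503.6, 119.9, 32.0]
tcp_rot: [1.0, -0.029, -0.0, 0.001]
wrist_force: [1.0, 0.3, -2.4]
finger_gap: 45.6
time: 5.48
tcp_pos: [503.7, 109.0, 30.3]
tcp_rot: [1.0, -0.028, 0.0, -0.0]
wrist_force: [-0.9, -0.2, 0.3]
finger_gap: 85.2
```

```bash
python3 -m jog '{"translation":[[0,0,0.02],[0,0,0.04],[0,0,0.04],[-0.04,0,0],[-0.04,0,0],[-0.04,0,0],[-0.02,0,0],[0,0,0]],"angular":[[0,0,0],[0,0,0],[0,0,0],[0,0,0],[0,0,0],[0,0,0],[0,0,0],[0,0,0]],"grip":[0.085,0.085,0.085,0.085,0.085,0.085,0.085,0.085]}' 40
python3 - <<'E'
from h import *
c=cap('top','t2.png');W=cloud(c);f=c['frame'].astype(int);Z=W[...,2]
X,Y=W[...,0],W[...,1]
m=(X>440)&(X<570)&(Y>60)&(Y<300)&(Z>22)&(Z<60)&(f.min(2)>90)&(f.max(2)-f.min(2)<50)
k,l,st,_=cv2.connectedComponentsWithStats(m.astype(np.uint8)); i=1+st[1:,4].argmax(); m=l==i
p=W[m][:,:2].astype(np.float32);r=cv2.minAreaRect(p);print(len(p),r,cv2.boxPoints(r).round(1).tolist(),np.percentile(Z[m],[5,50,95]))
y=p[:,1]
for a in np.arange(80,270,12): 
    q=p[(y>=a)&(y<a+12)]
    if len(q): print(a,len(q),q[:,0].min().round(1),q[:,0].max().round(1))
cv2.imwrite('pics/t2c.png',cv2.resize(c['frame'][100:260,140:380,::-1],None,fx=3,fy=3))
E
```

```text
time: 6.15
tcp_pos: [358.7, 107.6, 130.0]
tcp_rot: [1.0, -0.027, -0.001, 0.002]
wrist_force: [0.6, 0.0, 0.4]
finger_gap: 84.9
821 ((506.6749572753906, 168.38426208496094), (165.71408081054688, 45.63554763793945), 87.47039031982422) [[480.20001220703125, 86.5999984741211], [525.7999877929688, 84.5999984741211], [533.0999755859375, 250.1999969482422], [487.5, 252.1999969482422]] [29.97768009 40.94365148 47.78965533]
80 43 483.6 524.6
92 68 480.8 524.6
104 75 481.3 524.3
116 73 483.0 527.7
128 57 483.1 524.2
140 55 489.4 520.1
152 52 489.3 519.8
164 50 489.4 522.9
176 58 491.5 522.2
188 49 491.6 522.1
200 49 491.6 522.2
212 56 491.7 522.0
224 47 491.2 524.2
236 74 487.3 531.2
248 15 487.4 525.8
```

View pics/t2c.png

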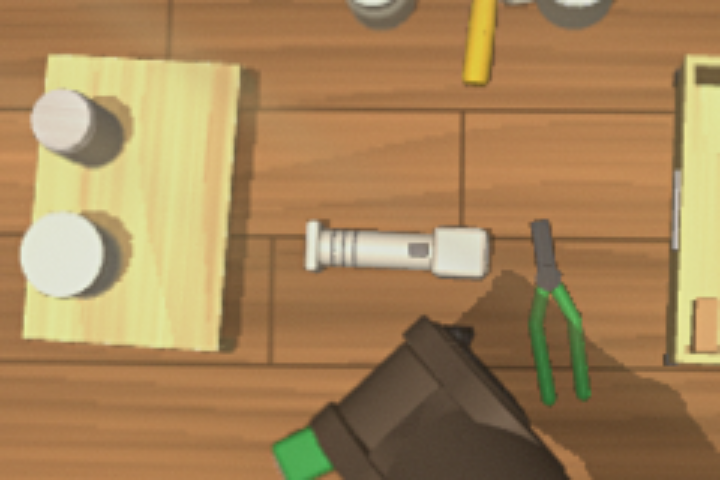

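The torch lies clear of the shelf (crop px 310-490, 220-275), centre (506.7, 168.4). Now I regrasp it at the barrel centre.

```bash
python3 -m jog '{"translation":[[0.036,0.015,0],[0.036,0.015,0],[0.036,0.015,0],[0.035,0.014,0],[0,0,-0.02],[0,0,-0.02],[0,0,-0.015],[0,0,0],[0,0,0]],"angular":[[0,0,0],[0,0,0],[0,0,0],[0,0,0],[0,0,0],[0,0,0],[0,0,0],[0,0,0],[0,0,0]],"grip":[0.085,0.085,0.085,0.085,0.085,0.085,0.085,0.085,0.085]}' 40
```

```text
time: 6.95
tcp_pos: [506.9, 167.5, 74.7]
tcp_rot: [1.0, -0.029, -0.001, 0.0]
wrist_force: [-0.5, 0.5, 0.8]
finger_gap: 84.9
```

```bash
python3 -m jog '{"translation":[[0,0.001,-0.02],[0,0,-0.015],[0,0,-0.009],[0,0,0],[0,0,0],[0,0,0],[0,0,0],[0,0,0],[0,0,0],[0,0,0]],"angular":[[0,0,0],[0,0,0],[0,0,0],[0,0,0],[0,0,0],[0,0,0],[0,0,0],[0,0,0],[0,0,0],[0,0,0]],"grip":[0.085,0.085,0.075,0.06,0.045,0.03,0.02,0.02,0.02,0.02]}' 50
```

```text
time: 7.78
tcp_pos: [507.4, 168.8, 32.7]
tcp_rot: [1.0, -0.029, 0.001, -0.0]
wrist_force: [-1.5, 0.5, 5.2]
finger_gap: 32.7
```

```bash
python3 -m jog '{"translation":[[0,0,0.008],[0,0,0.016],[0,0,0.024],[0,0,0.032],[0,0,0.032],[0,0,0.02],[0,-0.01,0],[0,-0.02,0],[0,-0.027,0],[0,-0.027,0]],"angular":[[0,0,0],[0,0,0],[0,0,0],[0,0,0],[0,0,0],[0,0,0],[0,0,-3],[0,0,-6],[0,0,-6],[0,0,-6]],"grip":[0.02,0.02,0.02,0.02,0.02,0.02,0.02,0.02,0.02,0.02]}' 60
python3 -m jog '{"translation":[[0,-0.027,0],[0,-0.027,0],[0,-0.027,0],[-0.001,-0.027,0],[-0.001,-0.027,0],[-0.001,-0.027,0],[0,-0.027,0],[0,-0.027,0],[0,-0.015,0],[0,-0.008,0]],"angular":[[0,0,-7],[0,0,-7],[0,0,-7],[0,0,-7],[0,0,-7],[0,0,-7],[0,0,-7],[0,0,-7],[0,0,-7],[0,0,-4.5]],"grip":[0.02,0.02,0.02,0.02,0.02,0.02,0.02,0.02,0.02,0.02]}' 60
python3 -m jog '{"translation":[[0,0,0],[0,0,0]],"angular":[[0,0,0],[0,0,0]],"grip":[0.02,0.02]}' 60
python3 - <<'E'
from h import *
s=manip.read_state(); x,y,z,w=s['tcp_rot']; print(s['tcp_pos'],np.degrees(np.arctan2(2*(x*y+w*z),1-2*(y*y+z*z))),s['wrist_torque'])
c=cap('side','s3.png')
cv2.imwrite('pics/s3c.png',cv2.resize(c['frame'][80:260,200:400,::-1],None,fx=3,fy=3))
E
```

```text
time: 8.62
tcp_pos: [506.5, 84.1, 164.5]
tcp_rot: [0.977, -0.212, 0.0, -0.0]
wrist_force: [0.0, -0.8, -2.1]
finger_gap: 31.9
time: 9.45
tcp_pos: [503.3, -157.4, 164.2]
tcp_rot: [-0.692, 0.721, -0.001, -0.0]
wrist_force: [-0.3, -0.5, -1.9]
finger_gap: 32.1
time: 9.62
tcp_pos: [503.6, -154.3, 163.9]
tcp_rot: [-0.697, 0.717, -0.0, 0.0]
wrist_force: [0.5, 1.0, -3.2]
finger_gap: 32.2
[ 503.61686441 -154.27971974  163.91556472] -91.65574126560786 [ 0.03041161 -0.05428945  0.04100533]
```

View pics/s3c.png

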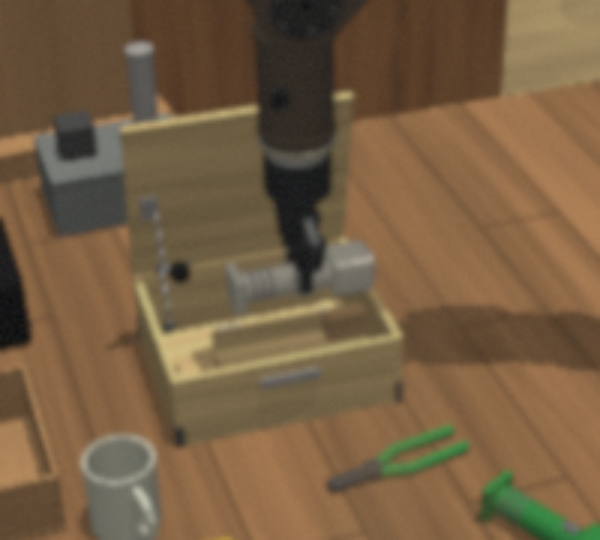

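The torch hangs level over the front compartment (crop px 230-375, 245-310) with its head over the pocket end. Now I lower it.

```bash
python3 -m jog '{"translation":[[0,0,-0.01],[0,0,-0.02],[0,0,-0.02],[0,0,-0.016],[0,0,-0.01],[0,0,-0.008],[0,0,-0.006],[0,0,-0.004],[0,0,0],[0,0,0]],"angular":[[0,0,0],[0,0,0],[0,0,0],[0,0,0],[0,0,0],[0,0,0],[0,0,0],[0,0,0],[0,0,0],[0,0,0]],"grip":[0.02,0.02,0.02,0.02,0.02,0.02,0.02,0.02,0.02,0.02]}' 60
python3 -m jog '{"translation":[[0,0,-0.002],[0,0,-0.002],[0,0,-0.002],[0,0,-0.002],[0,0,0]],"angular":[[0,0,0],[0,0,0],[0,0,0],[0,0,0],[0,0,0]],"grip":[0.02,0.02,0.02,0.02,0.02]}' 60
```

```text
time: 10.5
tcp_pos: [504.0, -154.5, 69.6]
tcp_rot: [-0.696, 0.718, -0.0, 0.0]
wrist_force: [-0.5, -0.7, -2.3]
finger_gap: 32.4
time: 10.92
tcp_pos: [503.4, -154.6, 61.0]
tcp_rot: [-0.696, 0.718, 0.0, -0.0]
wrist_force: [0.2, -0.2, -2.0]
finger_gap: 32.5
```

```bash
python3 -m jog '{"translation":[[0,0,-0.001],[0,0,-0.001],[0,0,-0.001],[0,0,0]],"angular":[[0,0,0],[0,0,0],[0,0,0],[0,0,0]],"grip":[0.02,0.02,0.02,0.02]}' 60
python3 -m jog '{"translation":[[0,0,-0.001],[0,0,0]],"angular":[[0,0,0],[0,0,0]],"grip":[0.02,0.02]}' 60
```

```text
time: 11.25
tcp_pos: [503.6, -154.6, 58.1]
tcp_rot: [-0.696, 0.718, 0.0, -0.0]
wrist_force: [-0.2, 0.0, -1.3]
finger_gap: 31.8
time: 11.42
tcp_pos: [503.7, -154.5, 57.8]
tcp_rot: [-0.696, 0.718, -0.0, -0.0]
wrist_force: [-2.0, 0.5, 4.3]
finger_gap: 32.2
```

```bash
python3 -m jog '{"translation":[[0,0,0],[0,0,0],[0,0,0],[0,0,0],[0,0,0],[0,0,0.008],[0,0,0.016],[0,0,0.03],[0,0,0.04],[0,0,0.04]],"angular":[[0,0,0],[0,0,0],[0,0,0],[0,0,0],[0,0,0],[0,0,0],[0,0,0],[0,0,0],[0,0,0],[0,0,0]],"grip":[0.036,0.042,0.048,0.054,0.054,0.054,0.054,0.054,0.054,0.054]}' 20
python3 -m jog '{"translation":[[0,0.02,0.035],[0,0.02,0.03],[0.015,0,0.002],[0.015,0,0],[0.015,0,0],[0.015,0,0],[0.015,0,0],[0.015,0,0],[0.0,0,0],[0,0,0]],"angular":[[0,0,7],[0,0,7],[0,0,7],[0,0,7],[0,0,7],[0,0,7],[0,0,7],[0,0,7],[0,0,7],[0,0,7]],"grip":[0.054,0.054,0.054,0.054,0.054,0.054,0.054,0.054,0.054,0.054]}' 20
python3 -m jog '{"translation":[[0,0,0],[0,0,0],[0,0,0],[0,0,0],[0,0,0]],"angular":[[0,0,7],[0,0,7],[0,0,6],[0,0,0],[0,0,0]],"grip":[0.054,0.054,0.054,0.054,0.054]}' 20
python3 - <<'E'
from h import *
s=manip.read_state(); x,y,z,w=s['tcp_rot']; print(s['tcp_pos'],np.degrees(np.arctan2(2*(x*y+w*z),1-2*(y*y+z*z))),s['joint_pos'])
c=cap('top','t4.png')
W=cloud(c);f=c['frame'].astype(int);Z=W[...,2]
X,Y=W[...,0],W[...,1]
m=(X>400)&(X<620)&(Y>-200)&(Y<-100)&(Z>50)&(Z<80)&(f.min(2)>100)&(f.max(2)-f.min(2)<45)
print(m.sum(), W[m].mean(0),np.nanpercentile(Z[m],[5,50,95]),cv2.minAreaRect(W[m][:,:2].astype(np.float32)))
cv2.imwrite('pics/t4c.png',cv2.resize(c['frame'][80:240,340:520,::-1],None,fx=3,fy=3))
E
```

```text
time: 12.25
tcp_pos: [502.8, -154.2, 192.9]
tcp_rot: [-0.696, 0.718, 0.001, -0.0]
wrist_force: [1.8, -0.6, -0.1]
finger_gap: 53.7
time: 13.08
tcp_pos: [594.2, -114.3, 258.6]
tcp_rot: [0.983, -0.186, -0.0, -0.0]
wrist_force: [-1.0, 0.8, -0.5]
finger_gap: 54.3
time: 13.5
tcp_pos: [593.5, -114.7, 258.6]
tcp_rot: [1.0, -0.017, 0.0, -0.0]
wrist_force: [0.4, -0.2, 0.2]
finger_gap: 54.3
[ 593.50105073 -114.69974294  258.64481526] -1.9892748996641596 [ 0.50778738  0.46684657 -0.59237383  1.58049556  0.27528829  1.17876051
 -0.17556902]
686 [ 483.64047885 -152.3034205    65.27294656] [56.54234227 65.68267162 72.9684841 ] ((502.46173095703125, -152.8927764892578), (45.3100471496582, 164.538818359375), 89.0628890991211)
```

View pics/t4c.png

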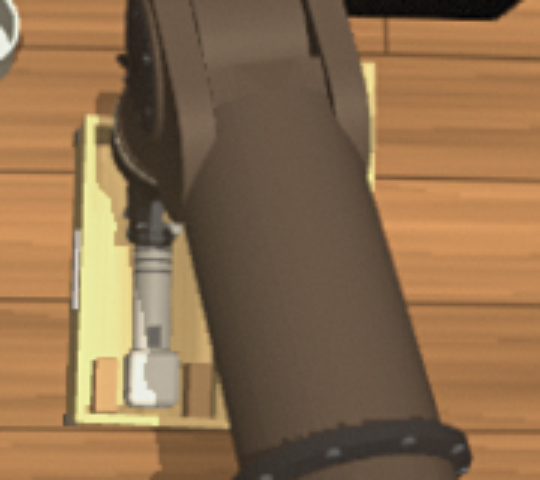

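The torch is in the pocket between the cheeks (crop px 128-178, 350-405), but the forearm hides the lid. I check its height before lowering towards the knob.

```bash
python3 - <<'E'
from h import *
c=cap('top');W=cloud(c)
for p in [(390,100),(400,130),(415,120),(430,130),(440,150),(450,180),(440,200),(455,210),(470,220),(480,230)]:
    print(p,W[p[1],p[0]].round(0))
c=cap('side','s5.png'); cv2.imwrite('pics/s5c.png',cv2.resize(c['frame'][0:260,160:460,::-1],None,fx=2.2,fy=2.2))
E
```

```text
(390, 100) [580. -64. 637.]
(400, 130) [528. -74. 663.]
(415, 120) [544. -96. 662.]
(430, 130) [ 526. -114.  679.]
(440, 150) [ 495. -124.  694.]
(450, 180) [ 452. -133.  710.]
(440, 200) [ 425. -117.  718.]
(455, 210) [ 411. -135.  727.]
(470, 220) [ 398. -152.  735.]
(480, 230) [ 386. -165.  735.]
```

View pics/s5c.png

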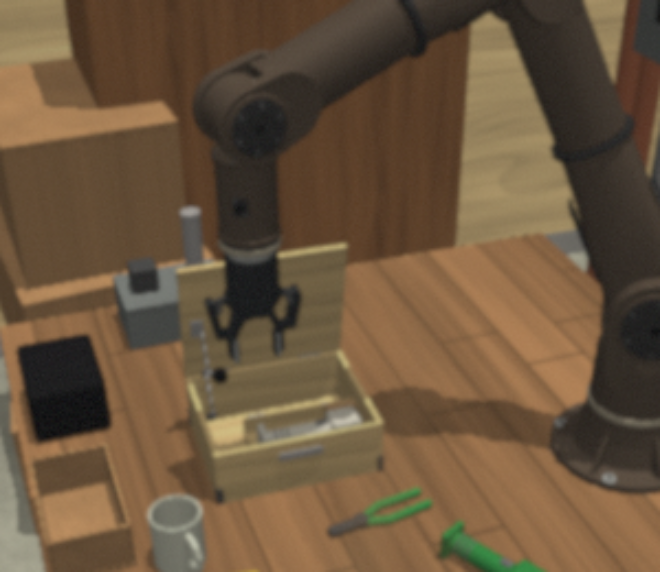

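```bash
python3 -m jog '{"translation":[[0.0125,-0.0235,-0.010],[0.0125,-0.0235,-0.010],[0.0125,-0.0235,-0.0105],[0,0,0],[0,0,0],[0,0,0]],"angular":[[-5,0.17,0],[-5,0.17,0],[-5,0.17,0],[0,0,0],[0,0,0],[0,0,0]],"grip":[0.054,0.054,0.054,0.054,0.054,0.054]}' 25
python3 - <<'E'
from h import *
from scipy.spatial.transform import Rotation as R
s=manip.read_state(); print(s['tcp_pos'],R.from_quat(s['tcp_rot']).as_matrix().round(3))
c=cap('side');W=cloud(c);f=c['frame'].astype(int)
X,Y,Z=W[...,0],W[...,1],W[...,2]
m=(X>610)&(X<655)&(Y>-230)&(Y<-180)&(Z>135)&(Z<180)&(f.max(2)<50)
print('knob',m.sum(),W[m].min(0),W[m].max(0),np.median(W[m],0))
q=W[m]; A=np.c_[2*q,np.ones(len(q))]; 
from scipy.optimize import least_squares
r=least_squares(lambda p:np.linalg.norm(q-p,axis=1)-13,[631,-205,157],loss='soft_l1'); print('sphere',r.x)
d=np.load('top0.npz');q=d['W'];ff=d['f'];q=q[(ff.max(2)<60)&(abs(q[...,0]-631)<15)&(abs(q[...,1]+204)<15)&(q[...,2]>145)]
r=least_squares(lambda p:np.linalg.norm(q-p,axis=1)-13,[631,-205,157],loss='soft_l1'); print('sphere top',r.x,len(q))
E
```

```text
time: 14.15
tcp_pos: [631.1, -184.1, 228.1]
tcp_rot: [0.991, -0.016, -0.002, 0.13]
wrist_force: [0.2, -0.4, 0.2]
finger_gap: 54.1
[ 631.08835222 -184.10752875  228.08972376] [[ 0.999 -0.031 -0.009]
 [-0.032 -0.966 -0.257]
 [-0.001  0.257 -0.966]]
knob 21 [ 624.26648502 -207.25345791  152.07684125] [ 639.29277948 -190.01939535  166.41496697] [ 631.14903818 -196.56141592  160.62076814]
sphere [ 626.77721846 -202.55795117  152.37751363]
sphere top [ 631.02395097 -205.54515504  155.99891049] 67
```

```bash
python3 -m jog '{"translation":[[0,-0.005,-0.017],[0,-0.006,-0.02],[0,-0.005,-0.017],[0,-0.004,-0.014],[0,0,0],[0,0,0],[0,0,0],[0,0,0],[0,0,0],[0,0,0]],"angular":[[0,0,0],[0,0,0],[0,0,0],[0,0,0],[0,0,0],[0,0,0],[0,0,0],[0,0,0],[0,0,0],[0,0,0]],"grip":[0.054,0.054,0.054,0.054,0.054,0.046,0.036,0.026,0.015,0.015]}' 25
python3 -m jog '{"translation":[[0,0,0],[0,0,0],[0,0,0]],"angular":[[0,0,0],[0,0,0],[0,0,0]],"grip":[0.015,0.015,0.015]}' 25
```

```text
time: 15.03
tcp_pos: [631.2, -204.5, 161.2]
tcp_rot: [0.991, -0.015, -0.002, 0.131]
wrist_force: [-3.9, 2.0, 4.6]
finger_gap: 24.0
time: 15.28
tcp_pos: [631.2, -204.5, 161.2]
tcp_rot: [0.991, -0.015, -0.002, 0.131]
wrist_force: [-3.2, 1.9, 4.5]
finger_gap: 24.4
```

```bash
python3 -m jog '{"translation":[[0,0.001,0.003],[0,0.001,0.003],[0,0.001,0.003],[0,0.0027,0.004],[0,0.0027,0.004],[0,0.0026,0.004],[0,0,0]],"angular":[[0,0,0],[0,0,0],[0,0,0],[0,0,0],[0,0,0],[0,0,0],[0,0,0]],"grip":[0.015,0.015,0.015,0.015,0.015,0.015,0.015]}' 35
python3 -m jog '{"translation":[[0.0003,0.0033,0.0025],[0.0003,0.0033,0.0025],[0.0003,0.0034,0.002],[0,0.0033,0.001],[0,0.0033,0.001],[0,0.0034,0.001],[0,0,0]],"angular":[[0,0,0],[0,0,0],[0,0,0],[0,0,0],[0,0,0],[0,0,0],[0,0,0]],"grip":[0.015,0.015,0.015,0.015,0.015,0.015,0.015]}' 35
```

```text
time: 15.87
tcp_pos: [631.5, -194.0, 182.0]
tcp_rot: [0.991, -0.016, -0.002, 0.131]
wrist_force: [0.1, -2.5, 0.1]
finger_gap: 23.7
time: 16.45
tcp_pos: [632.1, -175.5, 192.0]
tcp_rot: [0.991, -0.016, -0.002, 0.132]
wrist_force: [-2.5, -4.2, 5.4]
finger_gap: 23.5
```

```bash
python3 -m jog '{"translation":[[0,0,0],[0,0,0],[0,0,0],[0,0,0],[0,0.004,0.015],[0,0.008,0.03],[0,0.010,0.038],[0,0.01,0.038],[0,0.005,0.019],[0,0,0]],"angular":[[0,0,0],[0,0,0],[0,0,0],[0,0,0],[0,0,0],[0,0,0],[0,0,0],[0,0,0],[0,0,0],[0,0,0]],"grip":[0.03,0.04,0.05,0.05,0.05,0.05,0.05,0.05,0.05,0.05]}' 25
python3 - <<'E'
from h import *
c=cap('side','s6.png');W=cloud(c);X,Y,Z=W[...,0],W[...,1],W[...,2]
f=c['frame'].astype(int)
y0=np.array([.033,.9994]); cy=(X-537.4)*y0[0]+(Y+193.5)*y0[1]; cx=(X-537.4)*.9994-(Y+193.5)*.033
m=(abs(cx)<110)&(cy<20)&(cy>-115)&(Z>130)&(Z<330)&(f[...,0]-f[...,2]>30)
print(m.sum()); th=np.degrees(np.arctan2(Z[m]-95,cy[m]+110)); r=np.hypot(Z[m]-95,cy[m]+110); print(np.percentile(th,[10,30,50,70,90]),r.max())
cv2.imwrite('pics/s6c.png',cv2.resize(c['frame'][40:250,200:420,::-1],None,fx=2.6,fy=2.6))
E
```

```text
time: 17.28
tcp_pos: [634.2, -134.4, 336.5]
tcp_rot: [0.991, -0.015, 0.002, 0.13]
wrist_force: [0.9, 0.3, 0.0]
finger_gap: 50.0
1907
[67.02817177 68.59884546 69.28885885 69.89765439 70.86598865] 225.2049842914131
```

View pics/s6c.png

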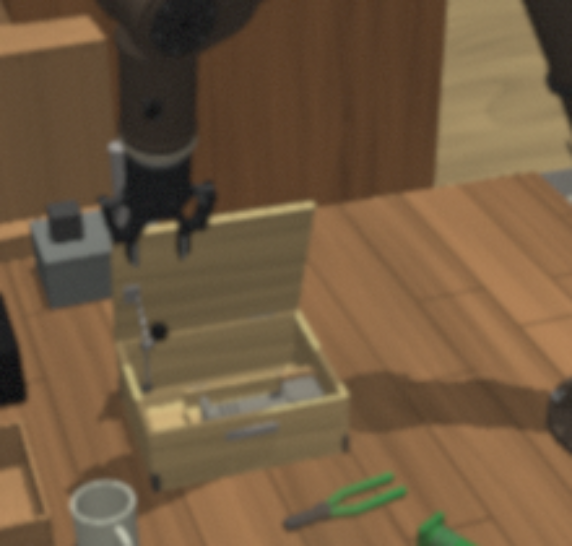

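```bash
python3 -m jog '{"translation":[[-0.010,0,0.03],[-0.018,0,0.03],[-0.02,0,0.01],[-0.02,-0.02,0],[-0.02,-0.03,0],[-0.011,-0.03,0],[0,-0.03,0],[0,-0.03,0],[0,-0.016,0],[0,0,0]],"angular":[[5,-0.17,0],[5,-0.17,0],[5,-0.17,0],[0,0,0],[0,0,0],[0,0,0],[0,0,0],[0,0,0],[0,0,0],[0,0,0]],"grip":[0.03,0.01,0,0,0,0,0,0,0,0]}' 40
python3 -m jog '{"translation":[[0,0,0],[0,0,0]],"angular":[[0,0,0],[0,0,0]],"grip":[0,0]}' 40
```

```text
time: 18.17
tcp_pos: [531.7, -297.9, 398.6]
tcp_rot: [1.0, -0.019, -0.002, 0.0]
wrist_force: [-0.9, -0.4, -0.9]
finger_gap: -0.1
time: 18.33
tcp_pos: [533.5, -291.4, 400.1]
tcp_rot: [1.0, -0.015, -0.0, -0.001]
wrist_force: [0.1, -1.3, -0.8]
finger_gap: -0.1
```

```bash
python3 - <<'E'
import numpy as np
hin=np.array([537.4-110*.033,-193.5-110])
for t in (75,69,66,60,54,48,42,36,30,24,18,12,8,4,2,0):
    a=np.radians(t); cy=-110+200*np.cos(a)-10*np.sin(a)-11; z=95+200*np.sin(a)+10*np.cos(a)+22
    print(t,round(537.4+.033*cy,1),round(-193.5+cy,1),round(z,1))
E
```

```text
75 534.8 -272.4 312.8
69 535.5 -252.2 307.3
66 535.8 -242.3 303.8
60 536.4 -223.2 295.2
54 537.0 -205.0 284.7
48 537.6 -188.1 272.3
42 538.1 -172.6 258.3
36 538.6 -158.6 242.6
30 539.0 -146.3 225.7
24 539.3 -135.9 207.5
18 539.6 -127.4 188.3
12 539.8 -120.9 168.4
8 539.9 -117.8 154.7
4 540.0 -115.7 140.9
2 540.0 -115.0 134.0
0 540.0 -114.5 127.0
```

```bash
python3 -m jog '{"translation":[[0,0,-0.03],[0,0,-0.03],[0,0,-0.02],[0,0,-0.013],[0,0.012,0],[0,0.012,0],[0,0.006,0],[0,0,0]],"angular":[[0,0,0],[0,0,0],[0,0,0],[0,0,0],[0,0,0],[0,0,0],[0,0,0],[0,0,0]],"grip":[0,0,0,0,0,0,0,0]}' 40
```

```text
time: 19.0
tcp_pos: [534.4, -259.5, 309.7]
tcp_rot: [1.0, -0.013, 0.001, -0.0]
wrist_force: [-0.1, -0.1, 0.2]
finger_gap: -0.0
```

```bash
python3 -m jog '{"translation":[[0.001,0.0055,-0.001],[0,0.006,-0.0015],[0,0.006,-0.002],[0.0002,0.0064,-0.003],[0.0002,0.0064,-0.003],[0.0002,0.0064,-0.003],[0,0,0]],"angular":[[0,0,0],[0,0,0],[0,0,0],[0,0,0],[0,0,0],[0,0,0],[0,0,0]],"grip":[0,0,0,0,0,0,0]}' 40
```

```text
time: 19.58
tcp_pos: [534.4, -224.4, 293.5]
tcp_rot: [1.0, -0.015, -0.001, -0.001]
wrist_force: [0.5, 0.4, -0.1]
finger_gap: 0.1
```

```bash
cat >> h.py <<'E'
def lid():
    c=cap('side');W=cloud(c);X,Y,Z=W[...,0],W[...,1],W[...,2];f=c['frame'].astype(int)
    cy=(X-537.4)*.033+(Y+193.5)*.9994; cx=(X-537.4)*.9994-(Y+193.5)*.033
    r=np.hypot(Z-95,cy+110)
    m=(abs(cx)<110)&(r>60)&(r<235)&(Z>100)&(f[...,0]-f[...,2]>30)
    th=np.degrees(np.arctan2(Z[m]-95,cy[m]+110)); print('lid',m.sum(),np.percentile(th,[10,30,50,70,90]).round(1),r[m].max().round(0)); return c
E
python3 - <<'E'
from h import *
c=lid(); print(manip.read_state()['tcp_pos'])
cv2.imwrite('pics/s7c.png',cv2.resize(c['frame'][40:250,200:420,::-1],None,fx=2.6,fy=2.6))
E
```

```text
lid 1496 [57.6 58.6 59.1 59.5 60.4] 234.0
[ 534.27210873 -225.07108899  293.63005934]
```

View pics/s7c.png

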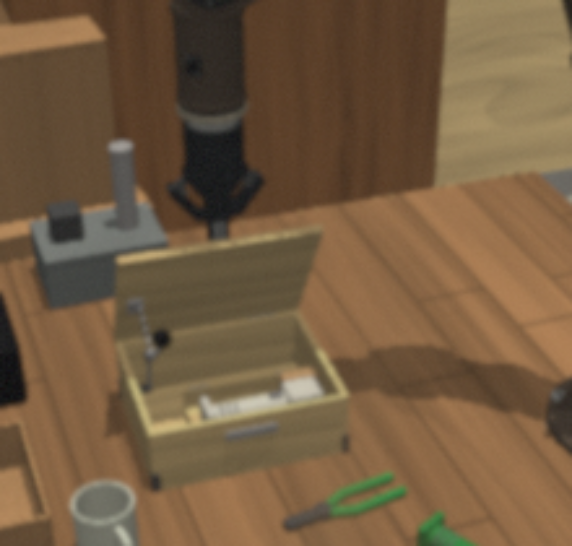

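The fingertips are moving the lid, now about 59.5° by depth. I continue along the arc.

```bash
python3 -m jog '{"translation":[[0.0003,0.0064,-0.003],[0.0003,0.0063,-0.0033],[0.0002,0.006,-0.0035],[0.0002,0.0058,-0.004],[0.0002,0.0057,-0.0041],[0.0002,0.0055,-0.0043],[0.0002,0.0053,-0.0045],[0.0002,0.0052,-0.0047],[0.0001,0.005,-0.0048],[0,0,0]],"angular":[[0,0,0],[0,0,0],[0,0,0],[0,0,0],[0,0,0],[0,0,0],[0,0,0],[0,0,0],[0,0,0],[0,0,0]],"grip":[0,0,0,0,0,0,0,0,0,0]}' 40
python3 -m jog '{"translation":[[0.0002,0.0049,-0.005],[0.0002,0.0047,-0.0052],[0.0001,0.0044,-0.0054],[0.0001,0.0043,-0.0055],[0.0001,0.0041,-0.0056],[0.0001,0.0039,-0.0058],[0.0001,0.0037,-0.006],[0.0001,0.0035,-0.006],[0.0001,0.0032,-0.0062],[0,0,0]],"angular":[[0,0,0],[0,0,0],[0,0,0],[0,0,0],[0,0,0],[0,0,0],[0,0,0],[0,0,0],[0,0,0],[0,0,0]],"grip":[0,0,0,0,0,0,0,0,0,0]}' 40
python3 -c "
from h import *
lid(); s=manip.read_state(); print(s['tcp_pos'],s['wrist_force'])"
```

```text
time: 20.47
tcp_pos: [536.5, -173.4, 257.1]
tcp_rot: [1.0, -0.015, -0.0, -0.001]
wrist_force: [-0.1, -0.6, -0.3]
finger_gap: -0.1
time: 21.3
tcp_pos: [536.9, -137.5, 205.9]
tcp_rot: [1.0, -0.015, -0.001, -0.0]
wrist_force: [-0.5, 0.8, 0.9]
finger_gap: -0.0
lid 757 [23.9 25.6 26.  26.8 28.8] 234.0
[ 536.98644673 -138.00647109  206.46271798] [-0.32836784 -0.24173386 -0.82933751]
```

```bash
python3 -m jog '{"translation":[[0,0.003,-0.005],[0,0.0028,-0.005],[0,0.0026,-0.005],[0,0.0023,-0.005],[0,0.002,-0.005],[0,0.0017,-0.005],[0,0.0015,-0.005],[0,0.001,-0.0035],[0,0.001,-0.0035],[0,0.001,-0.0035]],"angular":[[0,0,0],[0,0,0],[0,0,0],[0,0,0],[0,0,0],[0,0,0],[0,0,0],[0,0,0],[0,0,0],[0,0,0]],"grip":[0,0,0,0,0,0,0,0,0,0]}' 40
python3 -m jog '{"translation":[[0,0.0007,-0.003],[0,0.0006,-0.003],[0,0.0005,-0.003],[0,0.0004,-0.0025],[0,0.0004,-0.0025],[0,0.0003,-0.002],[0,0,-0.002],[0,0,-0.002],[0,0,-0.0015],[0,0,0]],"angular":[[0,0,0],[0,0,0],[0,0,0],[0,0,0],[0,0,0],[0,0,0],[0,0,0],[0,0,0],[0,0,0],[0,0,0]],"grip":[0,0,0,0,0,0,0,0,0,0]}' 40
```

```text
time: 22.18
tcp_pos: [537.6, -119.5, 161.5]
tcp_rot: [1.0, -0.016, -0.0, -0.0]
wrist_force: [-0.3, 0.3, 0.7]
finger_gap: 0.2
time: 23.02
tcp_pos: [537.5, -116.7, 140.1]
tcp_rot: [1.0, -0.016, -0.0, -0.0]
wrist_force: [0.0, -0.6, 0.0]
finger_gap: -0.3
```

```bash
python3 -m jog '{"translation":[[0,0,-0.0015],[0,0,-0.0015],[0,0,-0.0015],[0,0,-0.001],[0,0,-0.001],[0,0,-0.001],[0,0,-0.001],[0,0,-0.001],[0,0,-0.001]],"angular":[[0,0,0],[0,0,0],[0,0,0],[0,0,0],[0,0,0],[0,0,0],[0,0,0],[0,0,0],[0,0,0]],"grip":[0,0,0,0,0,0,0,0,0]}' 40
python3 -m jog '{"translation":[[0,0,-0.001],[0,0,-0.001],[0,0,-0.001]],"angular":[[0,0,0],[0,0,0],[0,0,0]],"grip":[0,0,0]}' 40
python3 -c "
from h import *
print(manip.read_state()['wrist_force']);lid()"
```

```text
time: 23.77
tcp_pos: [537.7, -116.7, 129.8]
tcp_rot: [1.0, -0.016, 0.0, 0.0]
wrist_force: [-0.6, 0.3, -0.6]
finger_gap: 0.0
time: 24.02
tcp_pos: [537.8, -116.7, 127.0]
tcp_rot: [1.0, -0.016, 0.0, 0.0]
wrist_force: [-5.4, 0.4, 17.0]
finger_gap: -0.2
[-5.41939081  0.40279936 16.96369453]
lid 1175 [1.8 2.3 2.8 3.6 6.5] 234.0
```

```bash
python3 -m jog '{"translation":[[0,0,-0.0005],[0,0,0]],"angular":[[0,0,0],[0,0,0]],"grip":[0,0]}' 40
python3 -m jog '{"translation":[[0,0,0.002],[0,0,0.01],[0,0,0.03],[0,0,0.04],[0,0,0.04],[0,-0.02,0.03],[-0.03,-0.02,0.02],[-0.04,-0.01,0],[-0.04,0,0],[0,0,0]],"angular":[[0,0,0],[0,0,0],[0,0,0],[0,0,0],[0,0,0],[0,0,0],[0,0,0],[0,0,0],[0,0,0],[0,0,0]],"grip":[0,0,0,0,0,0,0,0,0,0]}' 40
python3 - <<'E'
from h import *
c=cap('top','t8.png');W=cloud(c);X,Y,Z=W[...,0],W[...,1],W[...,2]; f=c['frame'].astype(int)
c2=cap('side','s8.png');W2=cloud(c2)
for n,W in (('top',W),('side',W2)):
    X,Y,Z=W[...,0],W[...,1],W[...,2]
    cy=(X-537.4)*.033+(Y+193.5)*.9994; cx=(X-537.4)*.9994-(Y+193.5)*.033
    for a in (-100,-60,-20,20,60,95):
        m=(abs(cy-a)<8)&(cx>-125)&(cx<125)&(Z>80)&(Z<130); print(n,a,m.sum(),np.median(Z[m]).round(1) if m.sum() else None)
im=np.hstack([cv2.resize(c['frame'][20:270,130:520],(400,256)),cv2.resize(c2['frame'][40:370,160:500],(400,388))[:256]])
cv2.imwrite('pics/fin.png',np.vstack([cv2.resize(c['frame'][20:270,130:520,::-1],(624,400)),]))
cv2.imwrite('pics/fin2.png',np.vstack([cv2.resize(c['frame'][90:270,130:520,::-1],(600,277)),cv2.resize(c2['frame'][100:300,160:500,::-1],(527,310),)[:, :527].copy() if 0 else cv2.resize(c2['frame'][110:290,150:540,::-1],(600,277))]))
E
```

```text
time: 24.23
tcp_pos: [537.7, -116.7, 127.1]
tcp_rot: [1.0, -0.016, 0.0, 0.0]
wrist_force: [-3.5, 0.0, 8.3]
finger_gap: 0.3
time: 25.07
tcp_pos: [420.5, -167.3, 298.3]
tcp_rot: [1.0, -0.017, -0.003, 0.001]
wrist_force: [-1.3, -0.3, 0.0]
finger_gap: 0.3
top -100 262 104.5
top -60 262 104.6
top -20 353 104.3
top 20 580 104.6
top 60 580 104.3
top 95 590 104.6
side -100 154 101.8
side -60 170 101.7
side -20 187 102.2
side 20 187 102.0
side 60 198 102.0
side 95 208 102.0
```

View pics/fin2.png

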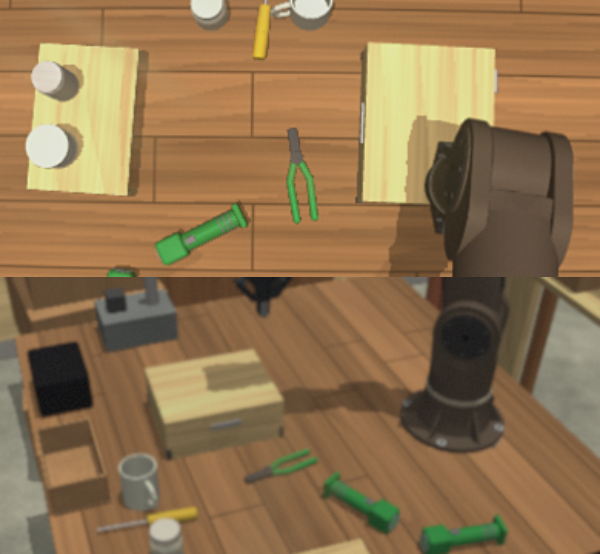

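The lid is flat and shut: its top reads 104.5 mm from hinge to free edge. Nothing else has moved, and the robot is clear.

```bash
python3 -m jog '{"translation":[[0,0,0],[0,0,0],[0,0,0]],"angular":[[0,0,0],[0,0,0],[0,0,0]],"grip":[0,0,0]}' && python3 -c "
from h import *
print(manip.hand_in())"
```

```text
time: 25.42
tcp_pos: [428.7, -166.3, 298.5]
tcp_rot: [1.0, -0.015, 0.0, -0.0]
wrist_force: [-0.4, -0.3, -0.1]
finger_gap: -0.2
the job is handed in; nothing more can be done
None
```

The job is done and handed in at 25.4 s on the robot's clock.

- **Torch:** I pulled it out by its head and let it go on the table, its tail about 64 mm clear of the shelf. I then took it again by the barrel and laid it in the chest with its head between the cheeks. Before the lid closed, the camera put its centre within about 2 mm of the rest point. With the lid shut I could not check it again.
- **Stay and lid:** I lifted the black knob along its path past dead centre and let it go, and the lid had followed to about 69°. I then pushed the lid down slowly with closed fingertips until it seated. The highest force I read was about 17 N, at seating.
- **Last checks:** The top camera reads the lid's upper face at 104.5 mm at every point from hinge to free edge, which fits fully shut. The side camera reads 102 mm, also flat and within the 2 mm or so calibration error. In the last picture the pliers, tub, can, jar, mug, screwdriver and green look-alikes stand where they were, and the robot touches nothing.
- **Odd reading:** The wrist force stayed near zero at the pauses while I lowered the lid, although 3 to 5 N was expected. Camera readings at about 59° and 26° showed the lid following.

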